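# Clamp a pipe piece in the counter jig

### The job

Push the capped white pipe piece along its V-shaped cradle, without picking it up, until it is fully home against the end stop. Then push the clamp's ball-ended lever over past its centre, so that it snaps over to its shut side and its rubber pad bears down on the pipe; leave the loose fittings and the tin beside the jig where they are.

Things in the scene. Friction and masses are not known exactly. Their poses are not given: they have to be found in the camera images.
- jig: Fixed aluminium base plate (155 x 270 mm) with a dark steel V cradle, end stop and toggle clamp. Origin on the work surface below the cradle's centre line. y: along the cradle to the end stop; x: across it, away from the clamp; z up. The cradle spans y = -143 to +92 mm; its V tops are 35 mm above the work surface, 32 mm either side, so fingertips 38 mm up pass over them.
- stop_face (a point): Centre of the end stop's face, 100 mm from the jig's origin along the jig's y and 42 mm above the work surface (the height of the pipe's axis). The stop is a plate 70 mm wide and 14 mm thick, top 70 mm above the work surface. Axes as the jig's.
- pipe: Loose white plastic pipe, 48 mm outside diameter, 140 mm long, 0.16 kg, lying in the cradle along the jig's y. Origin at its middle on its axis, 42 mm above the work surface; y along the pipe. The end away from the stop has a flat cap (push there at axis height); the other is open. Home, its middle is 70 mm before the stop face; it starts 45 to 95 mm short of that.
- clamp (a joint): Lever angle (rad), pivot along the jig's y. 0: open, leaning 0.4 away from the pipe. Grows as the lever goes along the jig's +x over the top (0.4: upright, the centre) to about 0.80: leaning over the pipe, pad on the pipe. Its heavy ball carries it from the centre to either side (0.1 N m at the ends, none at the centre): some 2 N at the ball moves it; past 0.4 it falls shut by itself.
- knob_mid (a point): Centre of the plain steel ball (40 mm diameter, 0.26 kg) ending the clamp's lever, 100 mm from the pivot; rod 11 mm thick. Open, it is 39 mm from the pivot along the jig's -x, 166 mm above the work surface; upright 174 mm; shut 39 mm along +x, 166 mm. Push it along +x from its outer (-x) side, rising 15 to 20 mm on the way to upright: a fingertip that does not rise rubs against its arc.
- pivot (a point): Centre of the clamp's pivot pin, 55 mm from the cradle's centre line along the jig's -x, 55 mm along the jig's y, 74 mm above the work surface, between two steel cheeks that reach up to 82 mm. Axes as the jig's.
- pad_face (a point): Centre of the working face of the clamp's round black rubber pad, 20 mm diameter, on a steel arm that turns with the lever. Clamped, the pad rests on the pipe's top 45 mm before the stop face; open, arm and pad are raised above the pipe's path, the pad's underside about 100 mm above the work surface.
- coupling: Loose white pipe coupling standing on end beyond the jig, 58 mm diameter, 55 mm tall; origin under its centre. Leave alone.
- tee: Loose white tee fitting lying flat beyond the jig, 85 x 69 mm, 42 mm tall; origin on the work surface below the crossing of its tubes. Leave alone.
- tin: Loose tin beyond the jig, 64 mm diameter, 75 mm tall; origin under its centre. Leave alone.
Things that resemble listed ones, but are neither listed nor needed, are in the scene too. Leave any blue or orange look-alike of the pipe alone.

How it is judged:
By the outcome, as a careful person would: the job done as asked, in the order asked, and still so for the second after the job is handed in, with the robot touching nothing.
It also fails if it takes over 45 s, if anything falls off the work surface, if the arm or the gripper's body presses on something with over 40 N, if the wrist force passes 120 N, or if a joint passes its speed limit or range.

### The arm

A 7-joint arm with a two-finger parallel gripper is mounted at the origin on the work surface. World frame = base frame: x ahead of the robot, y to its left, z up, the work surface at z = 0. Lengths are in mm, angles in rad, forces in N, time in s.
With the tool pointing down it reaches from about 425 to 875 mm from the base axis. Payload 4.7 kg.
Tool frame: the origin (TCP) lies at the very end of the fingers, on their centre line; the grasp point (between the pads) lies 19 mm behind it; y points along the fingers, z is the direction in which the jaws open and shut, and the axes are right-handed (so a half turn about y gives the same grasp; the last joint's range is limited). The gripper opens to 85 mm and grips with 20 to 120 N. Pads are 22 mm wide; open, the fingers measure 114 mm over their backs; the gripper's body (76 mm by 85 mm) begins 54 mm behind the grasp point. The pads swing forward as they close: fully open they stand 13 mm farther back than shut.
Start: joints at [1.322, 0.321, -0.07, 1.45, 0.023, 1.371, -0.057], TCP at [168.839, -627.709, 231.349] pointing down, gripper open.
Joint ranges: [-2.86, 2.86], [-0.3, 2.09], [-1.38, 1.24], [0.06, 2.45], [-1.56, 4.7], [0.09, 2.05], [-2.69, 2.69]. Speed limits (rad/s): [2.57, 2.57, 3.14, 3.14, 3.14, 3.14, 3.14].

### API

Orientations are given as [roll, pitch, yaw] about the fixed x, y, z axes, in that order (R = Rz(yaw) Ry(pitch) Rx(roll)).
In Python, from station import r gives the robot as it stands. The module is installed in compiled form; this text tells all that it offers.
- The arm moves only by the tool step_arm, never from a script. Its argument "commands" is a list that holds one entry, the list of rows, each a list of 7 numbers: the turn, a rotation vector about the tool's x, y, z in rad, then the shift along the tool's x, y, z in units of 40 mm (1.0 is 40 mm), then the finger opening in mm, from 0 to 85.4. A call has 1 to 5 rows; each row shifts and turns the pose as measured when the row begins, along the tool's axes as they then stand; what a row does not reach is not made up. A row lasts 1/10 s, in which the tool goes at most 50 mm and 8.59 degrees, less where a joint would pass 70% of its speed; a pose out of reach is approached as far as the arm can. A call is refused whole if a number of a shift passes 1 or a number of a turn 0.15, either way. A call with a gripper value outside its range is refused whole. The fingers move at their own pace and stop on an object; "squeeze" is the grip in N (left out, the last holds). Time passes only in rows, so rows that do not move let the fingers close. It gives the time, the measured TCP pose, the force and the opening at its end, in the units of the state.
- r.observe(): the state, without advancing time (a new reading comes with each control period).
- r.camera(name): name is "scene" or "top"; returns (picture, depth): 400x640x3 uint8, red, green, blue; 400x640 float32, mm along the optical axis (not along the pixel's ray), 0 where there is no reading.
- r.camera_params(name): a dict with "vfov" (degrees; the focal length in pixels is half the picture's height over the tangent of half this angle, whatever the lens; pixels are square), "cx", "cy" (the principal point, pixels), "R" (3x3) and "t" (3): a world point X has camera coordinates R X + t. Camera axes: x right, y down, z forward; pixel columns grow to the right and rows downward; lengths in mm; the calibration is good to about 2 mm. A picture is of the moment at which its call begins. camera_params takes no time and is no camera call.
- r.sign_off(): hands the job in, once; it reports no verdict.
Trained networks look in the newest picture that a camera, given by its name, has taken for a name from the list of things; names that differ only in an ending like _2 or _b are one class to them, and where a whole thing is asked for, a point or a joint stands for the part that bears it (a point fixed in the world has none). Each returns a list of dicts, best first, with "conf" (0 to 1); they miss things now and then, are a little off and sometimes report something else, mostly with a low value. They report only what shows in the picture. A call takes as long as a camera call. They do not tell look-alikes from the thing itself.
- r.outline_of(query, camera): "region" (400x640 bool, what is visible of it) and "point" ([row, column] in pixels, amid what is visible of it).
The state is a dict: "time": time; "joint_positions": joint angles; "joint_velocities": joint speeds; "tau": joint torques, N m; "position": TCP position; "eef_rot": TCP orientation; "ft_force": force on the tool from outside, world axes, zero at the start; "moment": the same for the moment, N m; "opening": opening from 0.0 (shut) to 1.0 (fully open).
Only numpy, scipy, OpenCV 4.12 (cv2) and the standard library are available. Lean on these libraries where they do the work, as an engineer would, in place of code of your own. Each camera call takes 0.05 s, during which the arm holds its last target.

## Working session

There is one attempt and no reset: what is moved stays moved. The work goes in short steps, Python scripts to look and compute and a tool call to move; the robot and the scene stay as the last step left them, time stands still between calls to the robot, and variables do not carry over. Pictures are saved under pics/ and viewed, and the job is handed in when it is done.

Besides the shell and the picture viewer there is one more tool, called after "Emit:" as name([rows], argument=value, ...), one row to a line, values as JSON. step_arm: Moves the arm, as the interface text tells. Its arguments: {"type":"object","properties":{"commands":{"type":"array"},"squeeze":{"type":"number"}},"required":["commands"]}

```bash
mkdir -p pics
python3 - <<'E'
from station import r
import cv2,numpy as np
for n in("scene","top"):
    p,d=r.camera(n); cv2.imwrite(f"pics/{n}0.png",p[:,:,::-1]); np.savez(f"{n}0.npz",p=p,d=d)
    c=r.camera_params(n); print(n,c)
s=r.observe(); print(s)
E
```

```text
scene {'vfov': 55.360872551944134, 'cx': 322.13399449264296, 'cy': 204.4710173794714, 'R': array([[ 0.55046982,  0.83469803,  0.01619207],
       [ 0.67539885, -0.43384649, -0.59633348],
       [-0.49073351,  0.33919969, -0.80257348]]), 't': array([-388.17392116, -363.38500169, 1265.34644034])}
top {'vfov': 55.26824899825253, 'cx': 321.2513682983606, 'cy': 202.03785693198745, 'R': array([[-3.67183075e-03, -9.99838810e-01,  1.75747514e-02],
       [-9.82914041e-01,  3.74261361e-04, -1.84064792e-01],
       [ 1.84028545e-01, -1.79503247e-02, -9.82756979e-01]]), 't': array([ 45.77455727, 644.53506252, 845.61959504])}
{'time': 0.1, 'joint_positions': array([ 1.3221305 ,  0.32176883, -0.07009002,  1.45155047,  0.02257254,
        1.37079048, -0.05692488]), 'joint_velocities': array([-0.00096383, -0.00187504,  0.00081476, -0.00109298,  0.00065362,
        0.00060291,  0.00054023]), 'tau': array([ 1.52947646e-04, -4.94874716e+01, -3.83985490e-01, -3.15208626e+01,
        1.29822775e-02,  7.49261293e-03,  2.05951198e-05]), 'position': array([ 168.68160149, -627.23654779,  230.32120426]), 'eef_rot': array([-1.57252564e+00, -6.38995252e-05, -2.87882430e+00]), 'ft_force': array([-0.13951477,  0.05126113,  0.321164  ]), 'moment': array([-0.02262377, -0.01619507,  0.02699064]), 'opening': 1.002329586950041}
```

View pics/scene0.png

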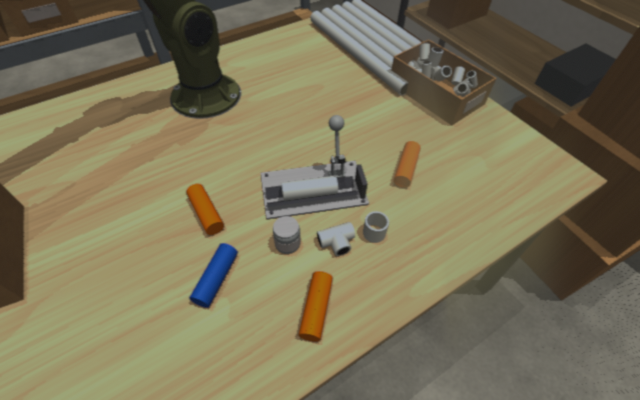

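View pics/top0.png

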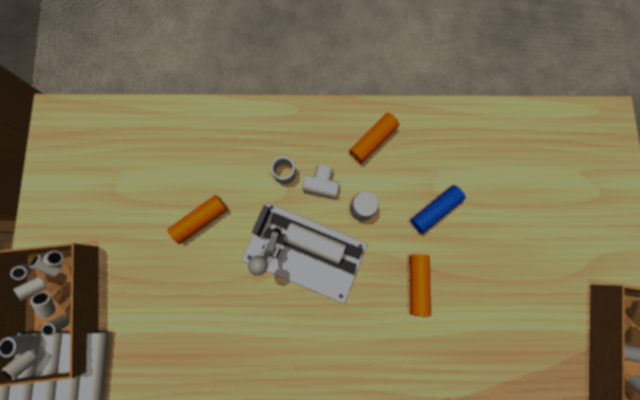

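The jig lies near (305,250) in the top view: white pipe (285–345, 232–255), end stop (262,220), knob ball (258,265). Look-alikes are orange (375,137), (198,219), (420,285) and blue (438,210), all off the jig.

```bash
cat > h.py <<'E'
import numpy as np,cv2
from station import r
def K(n):
    c=r.camera_params(n); f=200/np.tan(np.radians(c["vfov"]/2)); return f,c["cx"],c["cy"],np.array(c["R"]),np.array(c["t"])
def pts(n,d):
    f,cx,cy,R,t=K(n); v,u=np.mgrid[0:400,0:640]
    return (np.stack([(u-cx)*d/f,(v-cy)*d/f,d],-1)-t)@R
def ray_z(n,u,v,z):
    f,cx,cy,R,t=K(n); o=-R.T@t; w=R.T@np.array([(u-cx)/f,(v-cy)/f,1]); return o+w*(z-o[2])/w[2]
def proj(n,X):
    f,cx,cy,R,t=K(n); c=np.asarray(X)@R.T+t; return np.stack([cx+f*c[...,0]/c[...,2],cy+f*c[...,1]/c[...,2]],-1)
E
python3 - <<'E'
from h import *
for n in("top","scene"):
    D=np.load(n+"0.npz"); P=pts(n,D["d"]); p=D["p"]
    ims=p.copy()
    for q in("jig","pipe","knob_mid","pad_face","coupling","tee","tin"):
        for o in r.outline_of(q,n)[:3]:
            m=o["region"]; X=P[m&(D["d"]>0)]
            print(n,q,round(o["conf"],2),np.round(o["point"]),m.sum(),np.round(np.median(X,0)) if len(X) else None, np.round(np.percentile(X,[2,98],axis=0)).tolist())
            if o["conf"]>.3: np.save(f"{n}_{q}.npy",m) if o is not None else 0
    if n=="top": cv2.imwrite("pics/topc.png",cv2.resize(p[190:315,230:380,::-1],None,fx=5,fy=4.8,interpolation=cv2.INTER_CUBIC))
    else: cv2.imwrite("pics/scenec.png",cv2.resize(p[100:225,250:400,::-1],None,fx=5,fy=4.8,interpolation=cv2.INTER_CUBIC))
E
```

```text
top jig 0.69 [261. 295.] 5958 [515. 100.  11.] [[428.0, -46.0, 6.0], [629.0, 215.0, 182.0]]
top pipe 0.98 [286. 420.] 1270 [ 447. -184.   44.] [[384.0, -210.0, 19.0], [518.0, -166.0, 50.0]]
top pipe 0.87 [136. 378.] 1146 [811. -88.  43.] [[758.0, -146.0, -1.0], [871.0, -33.0, 49.0]]
top pipe 0.85 [210. 436.] 1186 [ 630. -236.   44.] [[581.0, -298.0, 0.0], [682.0, -181.0, 50.0]]
top knob_mid 0.88 [259. 265.] 535 [507. 164. 174.] [[480.0, 138.0, 24.0], [572.0, 191.0, 186.0]]
top pad_face 0.88 [260. 264.] 574 [509. 164. 171.] [[478.0, 138.0, 17.0], [574.0, 190.0, 186.0]]
top coupling 0.7 [177. 284.] 387 [727. 138.  36.] [[701.0, 110.0, -1.0], [754.0, 163.0, 57.0]]
top tin 0.56 [206. 365.] 638 [633. -55.  74.] [[607.0, -85.0, 17.0], [663.0, -28.0, 78.0]]
scene jig 0.62 [193. 324.] 3957 [547. 103.  11.] [[434.0, -49.0, 6.0], [638.0, 208.0, 178.0]]
scene pipe 0.71 [187. 307.] 996 [560.  55.  60.] [[522.0, -6.0, 34.0], [594.0, 120.0, 67.0]]
scene pipe 0.71 [276. 214.] 1465 [ 646. -246.   43.] [[591.0, -302.0, 9.0], [690.0, -181.0, 49.0]]
scene pipe 0.7 [210. 204.] 974 [ 472. -191.   43.] [[390.0, -211.0, 9.0], [523.0, -168.0, 49.0]]
scene knob_mid 0.8 [131. 338.] 404 [513. 165. 157.] [[483.0, 138.0, 69.0], [577.0, 191.0, 185.0]]
scene pad_face 0.61 [134. 340.] 398 [513. 165. 157.] [[481.0, 138.0, 64.0], [577.0, 196.0, 185.0]]
scene coupling 0.84 [224. 376.] 539 [733. 138.  35.] [[707.0, 110.0, 4.0], [760.0, 163.0, 56.0]]
scene tee 0.7 [174. 325.] 4454 [547. 103.  11.] [[427.0, -50.0, -1.0], [638.0, 221.0, 177.0]]
scene tee 0.66 [234. 335.] 888 [707.  37.  37.] [[666.0, 3.0, -1.0], [743.0, 86.0, 43.0]]
scene tin 0.81 [233. 286.] 856 [655. -64.  70.] [[618.0, -89.0, 9.0], [672.0, -33.0, 77.0]]
```

View pics/topc.png

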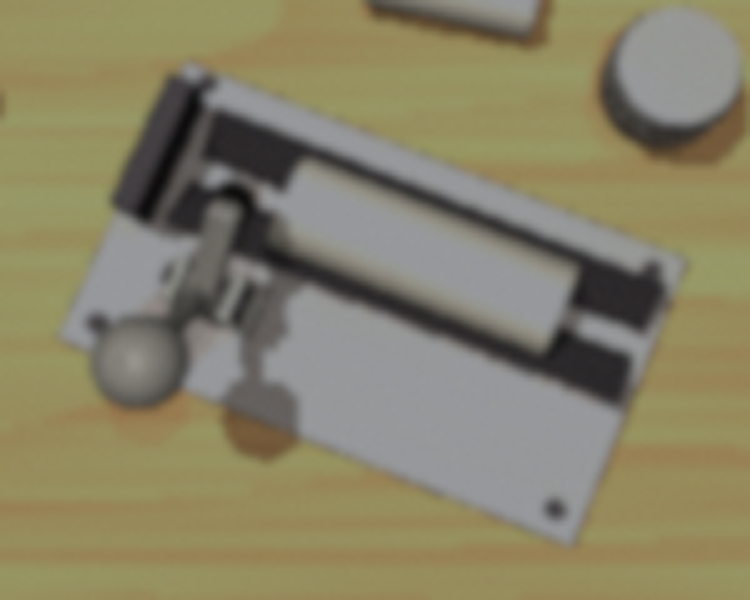

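View pics/scenec.png

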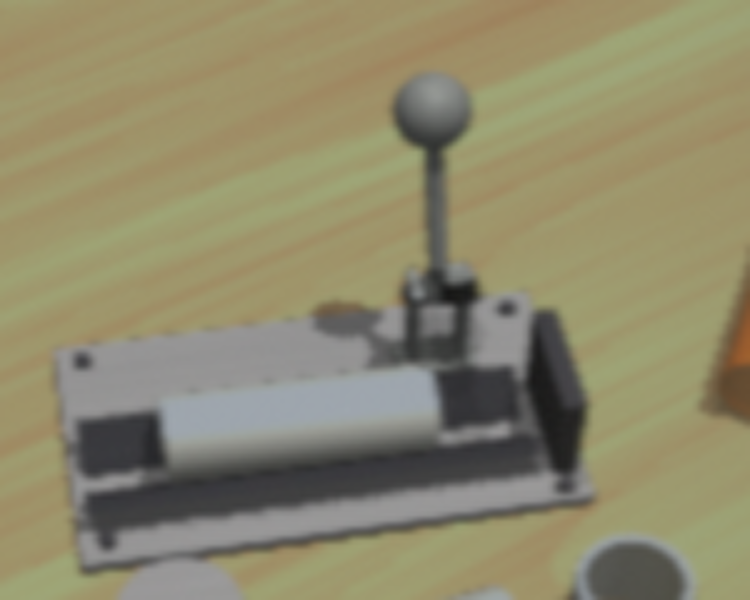

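Run:
```python
from h import *
V=[]
for n in("top","scene"):
    D=np.load(n+"0.npz"); P=pts(n,D["d"]); V.append(P[D["d"]>0])
    Q=P[D["d"]>0]
    # plate top
    b=Q[(Q[:,0]>400)&(Q[:,0]<660)&(Q[:,1]>-80)&(Q[:,1]<240)]
    print(n,np.histogram(b[:,2],bins=np.arange(-4,80,4))[0])
    # pixels by white/plate
    m=(D["d"]>0)&(P[...,2]>5)&(P[...,2]<16)&(P[...,0]>420)&(P[...,0]<645)&(P[...,1]>-60)&(P[...,1]<222)
    m=cv2.morphologyEx(m.astype(np.uint8),cv2.MORPH_OPEN,np.ones((2,2)))>0
    rr=cv2.minAreaRect(P[m][:,:2].astype(np.float32)); print(rr, np.round(cv2.boxPoints(rr)))
    # knob
    k=Q[(Q[:,2]>150)&(Q[:,2]<190)&(abs(Q[:,0]-507)<40)&(abs(Q[:,1]-164)<40)]
    from scipy.optimize import least_squares
    s=least_squares(lambda c:np.linalg.norm(k-c,axis=1)-20,[507,164,166],loss="soft_l1"); print("knob",s.x,len(k),np.abs(s.fun).mean())
    # stop top
    k=Q[(Q[:,2]>64)&(Q[:,2]<76)&(Q[:,0]>560)&(Q[:,0]<650)&(Q[:,1]>100)&(Q[:,1]<230)]
    print("stop top",len(k),cv2.minAreaRect(k[:,:2].astype(np.float32)))
    # pipe top
    k=Q[(Q[:,2]>58)&(Q[:,2]<70)&(Q[:,0]>500)&(Q[:,0]<610)&(Q[:,1]>-40)&(Q[:,1]<140)]
    print("pipe top",len(k),cv2.minAreaRect(k[:,:2].astype(np.float32)),np.median(k,0))
```

```text
top [3183 2839  598 2890  489  115  180  140  382  390   49   22   59   85
  150  217  420  458  180  324]
((526.6343994140625, 81.33114624023438), (270.0562438964844, 155.06591796875), 67.4653549194336) [[403. -14.]
 [546. -73.]
 [650. 176.]
 [507. 236.]]
knob [494.82479639 174.84639701 165.93712972] 313 0.7166421358865265
stop top 271 ((597.4683227539062, 150.17724609375), (104.765380859375, 67.2086410522461), 84.85877227783203)
pipe top 895 ((548.8934326171875, 60.702415466308594), (139.52792358398438, 38.883609771728516), 67.60939025878906) [547.73957539  61.64488865  63.6365669 ]
scene [1956 1286  389 1906  223  103  152  137  286  228   71   73   87  103
  124  147  288  270  111  317]
((794.1793212890625, -11.246978759765625), (270.6971130371094, 711.9281005859375), 69.46694946289062) [[ 413.  -13.]
 [1080. -263.]
 [1175.   -9.]
 [ 508.  240.]]
knob [496.55962355 176.4002813  165.76119124] 205 0.8428554482731789
stop top 172 ((587.5784912109375, 145.8800506591797), (101.97933197021484, 71.49491119384766), 67.1514663696289)
pipe top 570 ((552.4234008789062, 61.532936096191406), (139.92457580566406, 36.30589294433594), 68.19454956054688) [554.30824426  59.24867413  63.53155299]
```

Pipe chosen: the white one in the cradle. Its top is at z≈64–66, it is 140 mm long, and it matches jig y≈-30, about 60 mm short of home. The knob is at (495.5,175.5,166). First I turn the tool to the jig's axes and shut the fingers.

Emit:
step_arm([
  [[0,0.13,0,0,0,0,0],[0,0.13,0,0,0,0,0],[0,0.13,0,0,0,0,0],[0,0.13,0,0,0,0,0],[0,0.13,0,0,0,0,0]],
], squeeze=40)

```text
time: 1.3
position: [168.8, -627.7, 231.4]
eef_rot: [-1.571, 0.0, 2.73]
ft_force: [-0.2, 0.2, -1.3]
opening: 0.144
```

```bash
cat >> h.py <<'E'
from scipy.spatial.transform import Rotation as Ro
A=np.radians(67.7); Y=np.array([np.cos(A),np.sin(A),0]); X=np.array([np.sin(A),-np.cos(A),0])
O=np.array([495.5,175.5,0])+94*X-55*Y
def st(*tg):
    s=r.observe(); p=s["position"]; R=Ro.from_euler("xyz",s["eef_rot"]).as_matrix()
    Rt=np.c_[-X,[0,0,-1],-Y]
    d=p-O; print("t",round(s["time"],2),"jig pos",np.round([d@X,d@Y,p[2]],1),"F jig",np.round([s["ft_force"]@X,s["ft_force"]@Y,s["ft_force"][2]],1),"open",round(s["opening"],2))
    print("turn to align",np.round(Ro.from_matrix(R.T@Rt).as_rotvec(),3))
    for g in tg:
        q=O+g[0]*X+g[1]*Y+np.array([0,0,g[2]]); print("units",np.round(R.T@(q-p)/40,2))
E
python3 -c "
from h import *
print(O);st([0,-140,180])"
```

```text
[561.59962475  88.94458649   0.        ]
t 1.3 jig pos [ -91.5 -812.2  231.4] F jig [-0.2  0.2 -1.3] open 0.14
turn to align [-0.    -0.023 -0.   ]
units [ -1.91   1.29 -16.85]
```

Emit:
step_arm([
  [[0,-0.023,0,-0.4,0,-0.9,0],[0,0,0,-0.4,0,-0.9,0],[0,0,0,-0.4,0,-0.9,0],[0,0,0,-0.4,0,-0.9,0],[0,0,0,-0.3,0,-0.9,0]],
])

```text
time: 1.8
position: [305.8, -492.5, 230.3]
eef_rot: [-1.566, -0.002, 2.736]
ft_force: [0.3, -0.2, -0.2]
opening: 0.003
```

Emit:
step_arm([
  [[0,0,0,0,0,-0.9,0],[0,0,0,0,0,-0.9,0],[0,0,0,0,0,-0.9,0],[0,0,0,0,0,-0.9,0],[0,0,0,0,0,-0.9,0]],
])

```text
time: 2.3
position: [381.5, -319.5, 230.1]
eef_rot: [-1.566, 0.001, 2.739]
ft_force: [0.3, 0.3, -0.4]
opening: 0.003
```

```bash
python3 -c "
from h import *
st([0,-140,180])"
```

```text
t 2.3 jig pos [ -11.7 -446.2  230.1] F jig [ 0.2  0.4 -0.4] open 0.0
turn to align [-0.005 -0.014 -0.001]
units [-0.19  1.21 -7.67]
```

Emit:
step_arm([
  [[0,-0.014,0,-0.1,0,-0.9,0],[0,0,0,-0.1,0,-0.9,0],[0,0,0,0,0,-0.9,0],[0,0,0,0,0,-0.9,0],[0,0,0,0,0,-0.9,0]],
])

```text
time: 2.8
position: [460.0, -149.1, 230.6]
eef_rot: [-1.564, 0.005, 2.753]
ft_force: [0.5, 0.5, 0.6]
opening: -0.0
```

Emit:
step_arm([
  [[0,0,0,0,0,-0.8,0],[0,0,0,0,0,-0.8,0],[0,0,0,0,0,-0.8,0],[0,0,0,0,0.3,-0.4,0],[0,0,0,0,0.5,0,0]],
])

```text
time: 3.3
position: [507.7, -34.2, 201.7]
eef_rot: [-1.567, 0.015, 2.763]
ft_force: [-0.1, -0.8, -1.0]
opening: 0.001
```

```bash
python3 -c "
from h import *
st([0,-140,100],[0,-140,39])"
```

```text
t 3.3 jig pos [  -3.2 -134.4  201.7] F jig [ 0.2 -0.8 -1. ] open 0.0
turn to align [-0.003  0.01  -0.015]
units [-0.04  2.54  0.13]
units [-0.02  4.07  0.13]
```

Emit:
step_arm([
  [[0,0.01,-0.015,-0.05,0.5,0.15,0],[0,0,0,0,0.7,0,0],[0,0,0,0,0.7,0,0],[0,0,0,0,0.6,0,0],[0,0,0,0,0,0,0]],
])

```text
time: 3.8
position: [505.6, -44.4, 94.7]
eef_rot: [-1.565, -0.005, 2.749]
ft_force: [-0.4, 0.3, -0.5]
opening: 0.0
```

```bash
python3 -c "
from h import *
st([0,-140,39])
ims=[]
for n in('scene','top'):
  p,d=r.camera(n)
  c=p[60:260,220:460] if n=='scene' else p[150:350,220:460]
  ims.append(cv2.resize(c,(480,400)))
cv2.imwrite('pics/b.png',cv2.resize(np.hstack(ims),(800,333))[:,:,::-1])
"
```

```text
t 3.8 jig pos [  -1.2 -144.7   94.7] F jig [-0.5  0.2 -0.5] open 0.0
turn to align [-0.006 -0.004  0.005]
units [-0.04  1.39 -0.12]
```

View pics/b.png

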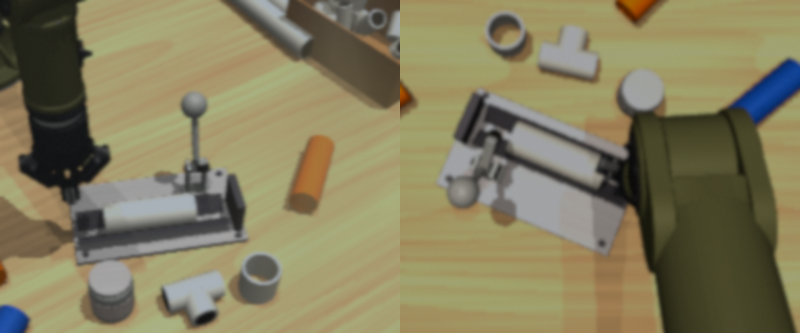

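The gripper stands just behind the cap end of the pipe (scene crop at about (75,190)), and the tin is clear. I go down to about 40 mm and make contact slowly.

Emit:
step_arm([
  [[0,0,0,0,0.6,0,0],[0,0,0,0,0.5,0,0],[0,0,0,0,0.2,0,0],[0,0,0,0,0,0,0]],
])

```text
time: 4.3
position: [514.3, -47.0, 51.5]
eef_rot: [-1.568, 0.013, 2.745]
ft_force: [0.6, 0.2, -0.7]
opening: 0.003
```

```bash
python3 -c "
from h import *
st([0,-130,40])"
```

```text
t 4.3 jig pos [   7.9 -143.8   51.5] F jig [ 0.5  0.5 -0.7] open 0.0
turn to align [-0.003 -0.007 -0.013]
units [ 0.2   0.28 -0.34]
```

Emit:
step_arm([
  [[0,0,-0.013,0.2,0.22,0,0],[0,0,0,0,0,-0.15,0],[0,0,0,0,0,0,0]],
])

```text
time: 4.6
position: [511.4, -38.2, 45.2]
eef_rot: [-1.569, 0.004, 2.744]
ft_force: [0.0, 0.5, 0.3]
opening: 0.002
```

```bash
python3 -c "
from h import *
st([0,-130,40])"
```

```text
t 4.6 jig pos [   1.8 -136.7   45.2] F jig [-0.2  0.5  0.3] open 0.0
turn to align [-0.002 -0.008 -0.004]
units [ 0.05  0.13 -0.17]
```

Emit:
step_arm([
  [[0,-0.008,0,0.05,0.12,-0.2,0],[0,0,0,0,0,-0.2,0],[0,0,0,0,0,-0.2,0],[0,0,0,0,0,-0.2,0]],
])

```text
time: 5.0
position: [522.9, -7.5, 41.1]
eef_rot: [-1.567, 0.006, 2.752]
ft_force: [-0.4, -2.4, 0.8]
opening: -0.001
```

```bash
python3 -c "
from h import *
st([0,-60,41])"
```

```text
t 5.0 jig pos [   0.7 -103.9   41.1] F jig [ 0.6 -2.4  0.8] open -0.0
turn to align [-0.004 -0.001 -0.006]
units [ 0.02 -0.   -1.1 ]
```

Emit:
step_arm([
  [[0,0,0,0,0,-0.15,0],[0,0,0,0,0,-0.15,0],[0,0,0,0,0,-0.15,0],[0,0,0,0,0,-0.15,0],[0,0,0,0,0,0,0]],
])

```text
time: 5.5
position: [532.8, 16.4, 41.1]
eef_rot: [-1.565, 0.005, 2.752]
ft_force: [0.6, 0.3, 0.9]
opening: -0.004
```

```bash
python3 -c "
from h import *
st([0,-60,41])
p,d=r.camera('scene'); cv2.imwrite('pics/c.png',cv2.resize(p[100:250,230:400],None,fx=4,fy=4)[:,:,::-1])"
```

```text
t 5.5 jig pos [  0.9 -78.1  41.1] F jig [0.5 0.5 0.9] open -0.0
turn to align [-0.006  0.    -0.005]
units [ 0.02  0.   -0.45]
```

View pics/c.png

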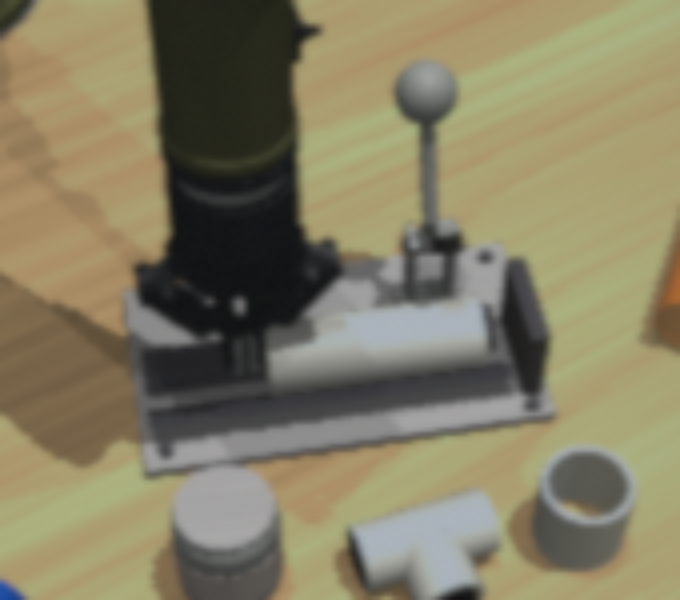

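The pipe has slid along and its far end (488,320) is still short of the stop (520,330). I continue in small steps until the force rises.

Emit:
step_arm([
  [[0,0,0,0,0,-0.12,0],[0,0,0,0,0,-0.12,0],[0,0,0,0,0,-0.12,0],[0,0,0,0,0,-0.1,0]],
])

```text
time: 5.95
position: [539.0, 30.7, 41.0]
eef_rot: [-1.56, 0.004, 2.749]
ft_force: [-1.9, -4.0, 2.9]
opening: -0.003
```

```bash
python3 -c "
from h import *
st([0,-60,41])"
```

```text
t 5.95 jig pos [  1.2 -62.4  41. ] F jig [-0.2 -4.5  2.9] open -0.0
turn to align [-0.011 -0.003 -0.004]
units [ 0.03 -0.   -0.06]
```

Emit:
step_arm([
  [[0,0,0,0,0,-0.1,0],[0,0,0,0,0,-0.1,0]],
])

```text
time: 6.15
position: [541.9, 37.3, 41.0]
eef_rot: [-1.558, 0.004, 2.748]
ft_force: [-3.3, -5.2, 3.5]
opening: 0.005
```

Emit:
step_arm([
  [[0,0,0,0,0,-0.1,0],[0,0,0,0,0,-0.1,0]],
])

```text
time: 6.35
position: [542.1, 38.0, 41.0]
eef_rot: [-1.544, 0.0, 2.745]
ft_force: [-8.5, -11.9, 12.2]
opening: -0.001
```

```bash
python3 -c "
from h import *
st([0,-60,41])"
```

```text
t 6.35 jig pos [  1.3 -54.6  41. ] F jig [ -3.3 -14.3  12.2] open -0.0
turn to align [-0.026 -0.007 -0.   ]
units [0.03 0.   0.14]
```

Blocked at jig y=-54.6 with about 14 N, where home was expected (-54). I push a bit more to confirm, then look.

Emit:
step_arm([
  [[0,0,0,0,0,-0.15,0],[0,0,0,0,0,-0.15,0]],
])

```text
time: 6.55
position: [541.7, 37.7, 41.2]
eef_rot: [-1.523, -0.006, 2.739]
ft_force: [-11.1, -14.6, 14.3]
opening: 0.003
```

```bash
python3 -c "
from h import *
st([0,-60,41])
p,d=r.camera('scene'); cv2.imwrite('pics/d.png',cv2.resize(p[120:220,280:400],None,fx=6,fy=6,interpolation=2)[:,:,::-1])"
```

```text
t 6.55 jig pos [  1.1 -55.   41.2] F jig [ -4.8 -17.7  14.3] open 0.0
turn to align [-0.048 -0.014  0.006]
units [0.02 0.01 0.13]
```

View pics/d.png

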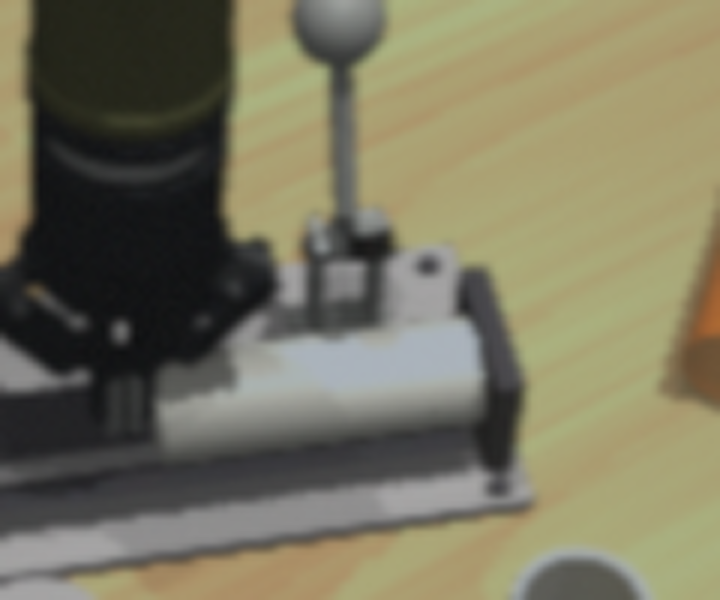

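The pipe's far end (485,370) meets the stop. I back off along -y, straighten the tool and rise.

Emit:
step_arm([
  [[0,0,0,0,0,0.3,0],[-0.04,0,0,0,0,0.6,0],[0,0,0,0,0,0.4,0],[0,0,0,0,-0.6,0.2,0],[0,0,0,0,-0.8,0,0]],
])

```text
time: 7.1
position: [515.9, -14.2, 95.9]
eef_rot: [-1.571, -0.013, 2.741]
ft_force: [0.5, 0.1, 0.2]
opening: 0.002
```

Emit:
step_arm([
  [[0,0,0,0,-0.9,0,0],[0,0,0,0,-0.9,0,0],[0,0,0,0,-0.9,0,0],[0,0,0,0,-0.9,0,0],[0,0,0,0,0,0,0]],
])

```text
time: 7.6
position: [520.8, -8.9, 248.6]
eef_rot: [-1.584, -0.004, 2.747]
ft_force: [0.4, 0.3, 0.5]
opening: 0.005
```

```bash
python3 -c "
from h import *
st([-160,55,240],[-160,55,158])
for n in('top','scene'):
  p,d=r.camera(n); P=pts(n,d); Q=P[d>0]
  k=Q[(Q[:,2]>58)&(Q[:,2]<70)]-O; kx=k@X; ky=k@Y; m=(abs(kx)<12)&(ky>-60)&(ky<97)
  print(n,m.sum(),np.percentile(ky[m],[0.5,5,50,95,99.5]))
  cv2.imwrite('pics/e_%s.png'%n,p[:,:,::-1])"
```

```text
t 7.6 jig pos [  -0.6 -106.   248.6] F jig [0.2 0.4 0.5] open 0.01
turn to align [ 0.013 -0.006  0.004]
units [ 4.01  0.28 -4.  ]
units [ 4.    2.33 -3.97]
top 574 [-40.8242777  -35.09389546  22.692469    90.07697338  95.8329003 ]
scene 377 [-39.27608047 -33.66322168  25.83558679  89.93538289  96.00435668]
```

View pics/e_scene.png

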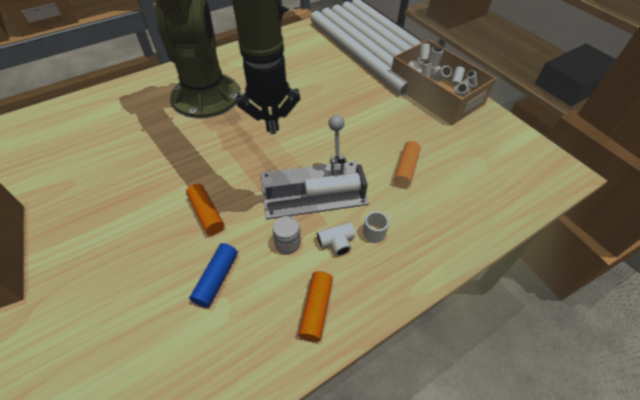

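Depth shows the pipe spanning jig y ≈ -40 to about 98–100, so it is home. I move above and behind the knob's outer side.

Emit:
step_arm([
  [[0.01,-0.006,0,0.4,0,-0.6,0],[0,0,0,0.5,0,-0.6,0],[0,0,0,0.6,0,-0.6,0],[0,0,0,0.6,0,-0.6,0],[0,0,0,0.6,0,-0.6,0]],
])

```text
time: 8.2
position: [460.6, 143.6, 235.9]
eef_rot: [-1.569, -0.024, 2.743]
ft_force: [0.4, 0.5, 0.6]
opening: 0.0
```

Emit:
step_arm([
  [[0,0,0,0.6,0,-0.5,0],[0,0,0,0.6,0,-0.5,0],[0,0,0,0,0,0,0]],
])

```text
time: 8.5
position: [425.0, 207.2, 231.5]
eef_rot: [-1.569, -0.032, 2.753]
ft_force: [0.1, -0.1, -0.2]
opening: 0.003
```

```bash
python3 -c "
from h import *
st([-155,55,200],[-155,55,158])"
```

```text
t 8.5 jig pos [-171.3   57.5  231.5] F jig [ 0.1 -0.1 -0.2] open 0.0
turn to align [-0.002  0.001  0.032]
units [-0.43  0.78  0.06]
units [-0.47  1.82  0.06]
```

Emit:
step_arm([
  [[0,0,0.03,-0.3,0.6,0.06,0],[0,0,0,0,0.6,0,0],[0,0,0,0,0.5,0,0],[0,0,0,0,0,0,0]],
])

```text
time: 8.9
position: [431.4, 200.5, 155.4]
eef_rot: [-1.566, -0.007, 2.758]
ft_force: [0.1, -0.7, 0.3]
opening: 0.003
```

```bash
python3 -c "
from h import *
st([-130,55,158])
p,d=r.camera('scene'); cv2.imwrite('pics/f.png',cv2.resize(p[50:220,230:400],None,fx=3.4,fy=3.4,interpolation=2)[:,:,::-1])"
```

```text
t 8.9 jig pos [-162.8   53.8  155.4] F jig [ 0.3 -0.6  0.3] open 0.0
turn to align [-0.004  0.005  0.007]
units [-0.82 -0.07 -0.03]
```

View pics/f.png

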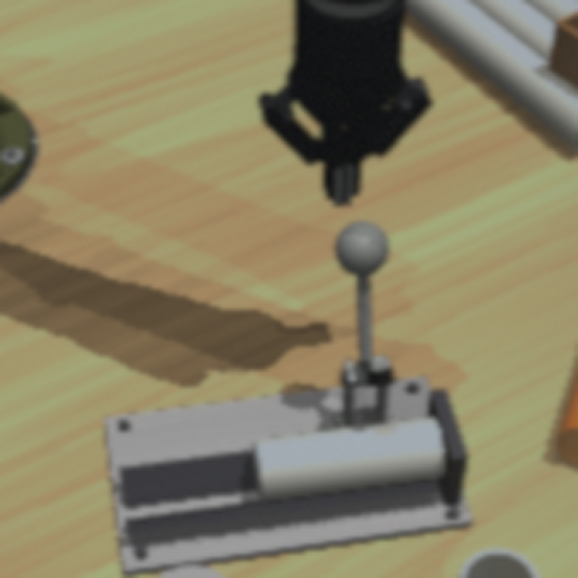

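The closed fingertips hang on the knob's outer side, in line with it, at (342,195) in the crop. I approach slowly.

Emit:
step_arm([
  [[0,0,0,-0.3,-0.05,-0.03,0],[0,0,0,-0.25,0,0,0],[0,0,0,-0.15,0,0,0],[0,0,0,0,0,0,0]],
])

```text
time: 9.35
position: [463.6, 190.2, 161.1]
eef_rot: [-1.571, -0.003, 2.755]
ft_force: [-0.8, 0.1, 0.0]
opening: 0.003
```

```bash
python3 -c "
from h import *
st([-130,55,158])"
```

```text
t 9.35 jig pos [-129.1   56.5  161.1] F jig [-0.8 -0.2  0. ] open 0.0
turn to align [-0.     0.003  0.003]
units [0.02 0.08 0.04]
```

Emit:
step_arm([
  [[0,0,0,-0.1,0.1,0.03,0],[0,0,0,-0.18,-0.07,0,0],[0,0,0,-0.18,-0.07,0,0]],
])

```text
time: 9.65
position: [480.2, 182.5, 163.1]
eef_rot: [-1.57, -0.004, 2.757]
ft_force: [-1.6, 0.5, 0.7]
opening: -0.001
```

```bash
python3 -c "
from h import *
st([-80,55,176])"
```

```text
t 9.65 jig pos [-110.8   55.7  163.1] F jig [-1.6 -0.2  0.7] open -0.0
turn to align [-0.     0.004  0.004]
units [-0.77 -0.33  0.02]
```

Emit:
step_arm([
  [[0,0,0,-0.18,-0.09,0,0],[0,0,0,-0.18,-0.08,0,0],[0,0,0,-0.18,-0.06,0,0]],
])

```text
time: 9.95
position: [502.6, 173.4, 173.2]
eef_rot: [-1.571, -0.003, 2.757]
ft_force: [0.1, 0.3, -0.4]
opening: 0.001
```

```bash
python3 -c "
from h import *
st([-78,55,176])"
```

```text
t 9.95 jig pos [-86.7  55.7 173.2] F jig [-0.   0.3 -0.4] open 0.0
turn to align [-0.     0.004  0.003]
units [-0.22 -0.07  0.02]
```

Emit:
step_arm([
  [[0,0,0,-0.15,-0.04,0,0],[0,0,0,-0.15,-0.03,0,0],[0,0,0,0,0,0,0]],
])

```text
time: 10.25
position: [516.7, 167.4, 176.8]
eef_rot: [-1.572, -0.001, 2.754]
ft_force: [0.2, 0.7, 0.9]
opening: -0.004
```

```bash
python3 -c "
from h import *
st([-78,55,176])
p,d=r.camera('scene'); cv2.imwrite('pics/g.png',cv2.resize(p[50:220,230:400],None,fx=3.4,fy=3.4,interpolation=2)[:,:,::-1])"
```

```text
t 10.25 jig pos [-71.3  55.5 176.8] F jig [-0.1  0.8  0.9] open -0.0
turn to align [0.001 0.002 0.001]
units [0.17 0.02 0.01]
```

View pics/g.png

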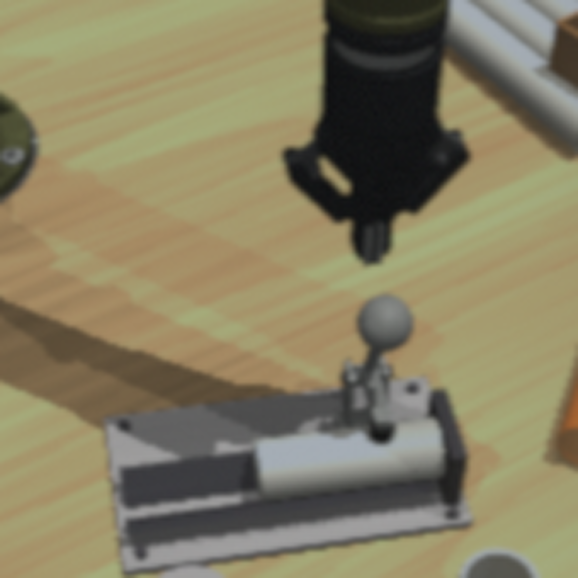

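The lever has snapped over: the ball is at (385,322) and the pad sits on the pipe at (380,432). I retreat and check.

Emit:
step_arm([
  [[0,0,0,0.5,-0.3,0,0],[0,0,0,0.7,-0.6,0,0],[0,0,0,0.5,-0.8,0,0],[0,0,0,0,0,0,0],[0,0,0,0,0,0,0]],
])

```text
time: 10.8
position: [449.5, 194.3, 245.3]
eef_rot: [-1.569, -0.005, 2.756]
ft_force: [0.3, -1.1, 0.1]
opening: 0.001
```

Run:
```python
from h import *
from scipy.optimize import least_squares
st()
for n in('top','scene'):
  p,d=r.camera(n); P=pts(n,d); Q=P[d>0]
  q=Q-O; J=np.c_[q@X,q@Y,Q[:,2]]
  k=J[(abs(J[:,0]+16)<30)&(abs(J[:,1]-55)<30)&(J[:,2]>150)&(J[:,2]<192)]
  if len(k): print(n,"knob jig",np.round(least_squares(lambda c:np.linalg.norm(k-c,axis=1)-20,[-16,55,166],loss="soft_l1").x,1),len(k))
  m=(abs(J[:,0])<12)&(J[:,1]>-60)&(J[:,1]<97)&(J[:,2]>58)&(J[:,2]<70)
  print(n,m.sum(),np.percentile(J[m,1],[0.5,5,95,99.5]))
  for o in ("coupling","tee","tin"):
    L=r.outline_of(o,n); 
    for l in L[:2]:
      print(o,round(l["conf"],2),np.round(np.median(P[l["region"]&(d>0)],0)))
  cv2.imwrite('pics/h_%s.png'%n,p[:,:,::-1])
p,d=r.camera('scene'); cv2.imwrite('pics/h2.png',cv2.resize(p[120:220,280:400],None,fx=6,fy=6,interpolation=2)[:,:,::-1])
```

```text
t 10.8 jig pos [-143.7   55.   245.3] F jig [ 0.7 -0.9  0.1] open 0.0
turn to align [-0.001  0.003  0.005]
top knob jig [-16.2  53.6 165.8] 297
top 437 [-40.90106642 -36.55840087  92.32023692  96.58088599]
coupling 0.62 [736. 139.  43.]
tee 0.75 [695.  42.  38.]
tin 0.75 [632. -55.  74.]
scene knob jig [-15.4  55.7 165.7] 226
scene 347 [-39.48649078 -34.40553069  90.01656117  95.82147866]
coupling 0.56 [732. 137.  34.]
tee 0.75 [707.  36.  38.]
tin 0.91 [655. -63.  68.]
```

View pics/h2.png

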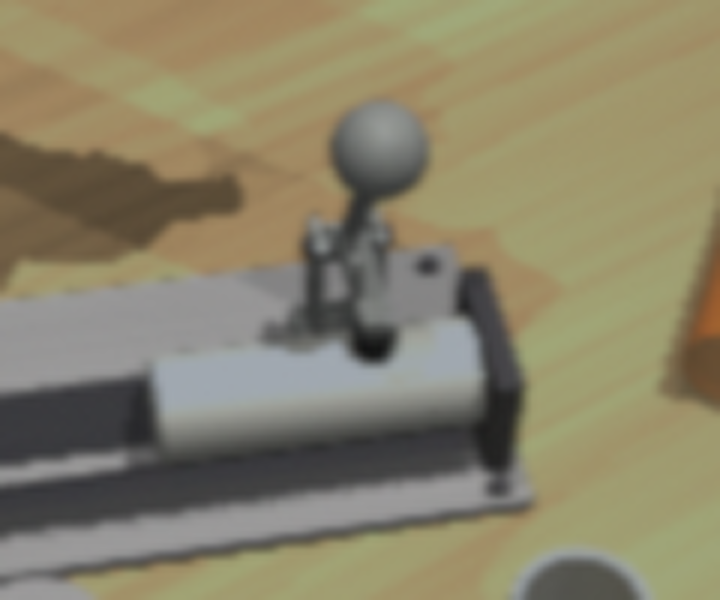

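View pics/h_top.png

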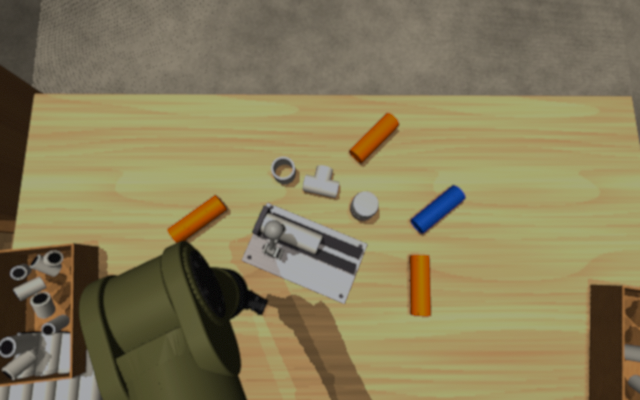

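The pad is on the pipe at (373,345) and the pipe meets the stop at (487,370). In the top view the fittings and the tin are where they started. I hand in.

```bash
python3 -c "
from station import r
print(r.sign_off())"
```

```text
the job is handed in; nothing more can be done
None
```

I pushed the white pipe along its cradle with closed fingers until it stopped against the end stop. Then I pushed the lever's ball over centre, and it snapped shut with the pad on the pipe. I handed in at about 11 s, with the gripper clear of everything.

- **Pipe:** The fingers were blocked at the expected home position with 14–18 N along the push. Depth then showed the cap end at jig y ≈ -40 mm, and the reading was unchanged after clamping. The depth points on the pipe were cut off at y = 97 mm, so contact with the stop itself rests on the blocked push and the picture.
- **Clamp:** The ball is about 39 mm past the pivot on the +x side and 166 mm high, as the shut position should be. The picture shows the pad on the pipe's top.
- **Loose things:** The tin, tee, coupling and coloured look-alikes show no visible movement. The coupling's median depth in the top view differed by 9 mm from the first look. The scene camera puts it within 1 mm, so I take that as a difference in the detected outline.

Nothing else failed or disagreed. While the pipe was against the stop, the tool tilted by about 0.05 rad, with up to 14 N of upward force, and I straightened it while backing off.

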